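# Butt the two halves together and lock the swing stop of the drilling fixture

## Robot

A 7-joint arm with a two-finger parallel gripper is mounted at the origin on the work surface. World frame = base frame: x ahead of the robot, y to its left, z up, the work surface at z = 0. Lengths are in m, angles in degrees, forces in N, time in s.
With the tool pointing down it reaches from about 0.425 to 0.95 m from the base axis. Payload 4.7 kg.
Tool frame: the origin (TCP) lies at the centre of the arm's flange, where the gripper is bolted on; the fingertips stand 173 mm ahead of it and the grasp point (between the pads) lies 155 mm ahead of it; z points along the fingers, y is the line along which they close (so a half turn about z gives the same grasp; the last joint's range is limited). The gripper opens to 85 mm and grips with 20 to 120 N. Pads are 22 mm wide; open, the fingers measure 114 mm over their backs; the gripper's body (76 mm by 85 mm) begins 54 mm behind the grasp point. The pads swing forward as they close: fully open they stand 13 mm farther back than shut.
Start: joints at [-69.609, 26.849, -2.785, 87.806, 1.381, 65.374, -4.715], TCP at [0.253, 0.626, 0.405] pointing down, gripper open.
Joint ranges: [-148.3, 148.3], [-19.14, 114.17], [-79.39, 73.82], [5.75, 140.21], [-59.74, 239.74], [12.07, 113.84], [-152.46, 152.46]. Speed limits (degrees/s): [147.25, 147.25, 180, 180, 180, 180, 180].

## Interface

Orientations are given as a 3x3 rotation matrix whose columns are the frame's x, y, z axes.
In Python, from station import state, optics, order gives the robot as it stands.
- The arm moves only by the shell command python3 -m creep 'ROWS' [FORCE]. ROWS is JSON, a list of rows, each a list of 3 entries, a list of its own where there are three numbers: the shift along the world's x, y, z in m, then the turn about the world's z in rad, then the opening, from 0 (shut) to 1 (fully open). A call has 1 to 12 rows; each row is the pose to reach, as a shift and turn from the pose commanded when the call began; what a row does not reach only later rows make up. A row lasts 1/8 s, in which the tool goes at most 62.5 mm and 10.7 degrees, less where a joint would pass 70% of its speed; a pose out of reach is approached as far as the arm can. A call with a gripper value outside its range is refused whole. The fingers move at their own pace and stop on an object; FORCE is the grip in N (left out, the last holds). Time passes only in rows, so rows that repeat a pose let the fingers close. It gives the time, the measured TCP pose, the force, the opening and the grip force at its end, in the units of the state.
- state(): the state, without advancing time (a new reading comes with each control period).
- optics.grab_frame(name): name is "scene" or "side" or "wrist"; returns a dict with "img" (420x560x3 uint8, red, green, blue), "mtx" (3x3 intrinsics, pixels), "dist" ([k1, k2, p1, p2, k3] as OpenCV has them; the pictures are not rectified), "cam_to_world" (4x4, takes a point from camera to world coordinates). Camera axes: x right, y up, looking along -z (the intrinsics and any distortion apply to the point x, -y, -z); pixel columns grow to the right and rows downward; lengths in m; the calibration is good to about 2 mm. A picture is of the moment at which its call begins. There is no depth.
- order.job_done(): hands the job in; it is judged then, once.
The state is a dict: "time_s": time; "joint_positions": joint angles; "joint_velocities": joint speeds; "effort": joint torques, N m; "ee_pos": TCP position; "tcp_rot": TCP orientation; "wrist_force": force on the tool from outside, world axes, zero at the start; "torque": the same for the moment, N m; "opening": finger opening in m; "gripper_force": force on a finger pad.
Only numpy, scipy, OpenCV 4.12 (cv2) and the standard library are available. Lean on these libraries where they do the work, as an engineer would, in place of code of your own. Each camera call takes 0.05 s, during which the arm holds its last target. There are 200 camera calls.

## Task

First slide the loose aluminium half along its channel until it sits flush against the dark steel half clamped at the other end. Then lock it there with the sprung swing stop: pull the red knob up, turn it a quarter turn anticlockwise (seen from above) and let it snap down into the middle notch, let go, take the knob afresh, and do another quarter turn the same way so that the stop finger drops into the last notch, right behind the loose half. Let go of everything, and leave the wrench, the V-block and the green can where they are.

Things in the scene. Friction and masses are not known exactly. Their poses are not given: they have to be found in the camera images.
- fixture: Grey fixture fixed to the bench: bed plate 160 (x) x 210 (y) x 15 mm. Origin on the bench, mid-length, z up; plate from x = -85 to +75 mm. On the bed a channel runs along y, centred on x = -45 mm, between two ribs 6 mm high and wide, 44 mm apart, from y = -30 to +100 mm.
- clamped_face (a point): Middle of the free face of the dark steel half, a block 40 x 60 x 45 mm high fixed at the -y end of the channel, its back end under a strap (top 74 mm above the bench). In the fixture's frame: x = -45, y = -35, z = 37.5 mm; the face looks to +y. Axes as the fixture's.
- block_mid (a point): Centre (half-way up) of the loose aluminium half: 40 (its x) x 60 (its y) x 45 mm high, 0.2 to 0.4 kg, standing on the bed in the channel with 2 mm play either side. It starts with a gap of 20 to 45 mm to the steel half and slides to the fixture's -y. Flush, its centre is at x = -45, y = -5, z = 37.5 mm in the fixture's frame.
- turret (a point): Centre of the top of the square steel turret below the knob: 52 x 52 mm, top 60 mm above the bench, at x = 40, y = 32.5 mm in the fixture's frame (axes as the fixture's), which is also the knob's vertical axis. Its top has three notches, 17 mm wide, 9 mm deep: towards +x (parked), +y (middle) and -x (locked, over the channel).
- knob_grip (a point): Centre of the red bar grip of the knob: 40 (its x) x 16 (its y) x 20 mm high, 91 mm above the bench when down. Its x points along the stop finger, a dark 10 x 10 mm bar with a red end, fixed to the knob, reaching 88 mm out from the axis; the finger's top is 30 mm below this point, its underside 40 mm. Between them only a 12 mm stem.
- turn (a joint): Angle of knob and finger, rad, anticlockwise from above, from the fixture's +x: 0 parked (start, within 0.08), 1.57 middle notch (finger to +y), 3.14 locked (finger to -x across the channel, 2.5 mm behind the flush block). Stops at -0.12 and 3.26. It drops into a notch within about 0.12 of its middle. Turns easily when up, cannot leave a notch when down.
- pull (a joint): How far the knob is pulled up, m: 0 = down in a notch, 0.018 = upper end stop. It must be up more than 0.010 to turn over the turret and over the block, whose top is 9 mm above the underside of the lowered finger; 0.014 is a good height. A spring drives it down: about 9 N at 0, 15 N at the upper end.
- wrench: Steel wrench, 160 mm long, lying on the bench beside the fixture's -y end; bystander, leave alone.
- v_block: Steel V-block, 50 x 40 x 32 mm, on the bench beside the fixture's +y end; bystander, leave alone.
- oil_can: Green closed can, 60 mm in diameter, 110 mm high, on the bench beyond the fixture; bystander, leave alone.
Not all that is in view belongs to the job. What is shaped like the part that bears block_mid but orange or pink is not meant.

How it is judged (in metres and radians):
On the way, in this order (a step that is already met when the one before it is completed fails the run):
1. the loose half is flush against the clamped half (y of block_mid in the frame of fixture between -0.008 and -0.0025 m and x of block_mid in the frame of fixture between -0.05 and -0.04 m and z of block_mid in the frame of fixture below 0.0405 m and angle between the y axis of block_mid and the y axis of fixture, either way round below 0.08 rad), for 0.2 s.
2. the knob is down in the middle notch and let go (value of joint turn between 1.35 and 1.8 rad and value of joint pull below 0.003 m and contact force between the fingers and anything else below 0.2 N), for 0.2 s.
At the end, for the whole second after the job is handed in: The loose half stands in its channel flush against the clamped half (gap under 2.5 mm, within 0.08 rad); the stop finger is down (within 3 mm) in the locked notch (turn 3.14 within 0.24 rad) behind it; nothing is held (all of step 1 and value of joint turn between 2.9 and 3.4 rad and value of joint pull below 0.003 m); the robot touches nothing.
It fails at once if the wrench is moved by more than 30 mm (distance of wrench from where it was at the start of the episode above 0.03 m).
It fails at once if the V-block is moved by more than 30 mm (distance of v_block from where it was at the start of the episode above 0.03 m).
It fails at once if the green can is moved by more than 30 mm (distance of oil_can from where it was at the start of the episode above 0.03 m).
It also fails if it takes over 61 s, if anything falls off the work surface, if the arm or the gripper's body presses on something with over 40 N, if the wrist force passes 120 N, or if a joint passes its speed limit or range.

## Working session

There is one attempt and no reset: what is moved stays moved. The work goes in short steps, Python scripts to look and compute and a shell command to move; the robot and the scene stay as the last step left them, time stands still between calls to the robot, and variables do not carry over. Pictures are saved under pics/ and viewed, at most 10 in all, crops included, and the job is handed in when it is done.

```bash
ls; mkdir -p pics; python3 - <<'E'
from station import state, optics
import cv2,numpy as np
s=state();print({k:np.round(s[k],3).tolist() for k in ('time_s','ee_pos','tcp_rot','wrist_force','opening')})
for n in ("scene","side"):
    f=optics.grab_frame(n);cv2.imwrite(f'pics/{n}0.png',f['img'][...,::-1])
    print(n,np.round(f['cam_to_world'],3).tolist(),f['mtx'].tolist(),f['dist'])
E
```

```text
pics
{'time_s': 0.0, 'ee_pos': [0.253, 0.625, 0.404], 'tcp_rot': [[-0.927, 0.375, -0.001], [0.375, 0.927, -0.002], [-0.0, -0.002, -1.0]], 'wrist_force': [-0.115, 0.335, 0.418], 'opening': 0.085}
scene [[0.027, -0.678, 0.735, 1.125], [1.0, 0.011, -0.027, 0.032], [0.01, 0.735, 0.678, 0.587], [0.0, 0.0, 0.0, 1.0]] [[405.59842544667583, 0.0, 280.53618823722945], [0.0, 405.59842544667583, 206.41305097204477], [0.0, 0.0, 1.0]] [-0.10679522  0.          0.          0.          0.        ]
side [[-0.995, 0.068, -0.07, 0.483], [-0.098, -0.708, 0.7, 0.696], [-0.002, 0.703, 0.711, 0.725], [0.0, 0.0, 0.0, 1.0]] [[523.494008169077, 0.0, 278.4620266776431], [0.0, 523.494008169077, 211.15212415305686], [0.0, 0.0, 1.0]] [-0.13309179  0.          0.          0.          0.        ]
```

View pics/scene0.png

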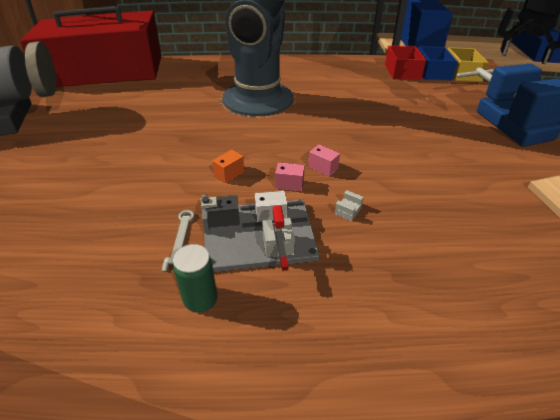

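View pics/side0.png

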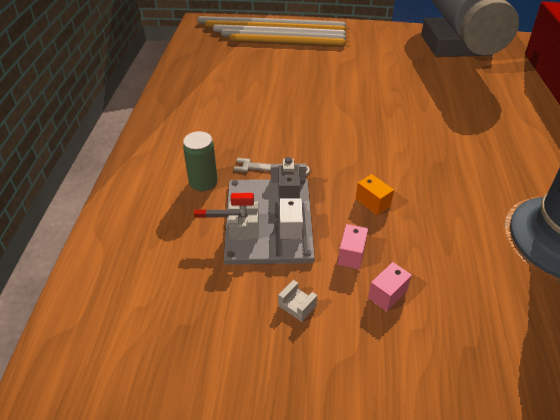

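Candidates for the loose half: the aluminium block at scene (270,205) / side (291,215). It is the one in the channel, so I choose it. The orange block at scene (228,166) and the pink ones at (290,176) and (323,159) are decoys. For the knob, the red bar is at scene (278,215) / side (242,199). The red finger tip at (284,263) is not the knob.

```bash
python3 - <<'E'
import cv2
a=cv2.imread('pics/side0.png')[145:270,185:335];cv2.imwrite('pics/sidec.png',cv2.resize(a,None,fx=4.8,fy=4.8,interpolation=2))
a=cv2.imread('pics/scene0.png')[180:280,190:330];cv2.imwrite('pics/scenec.png',cv2.resize(a,None,fx=5.5,fy=5.5,interpolation=2))
E
```

```text
(no output)
```

View pics/sidec.png

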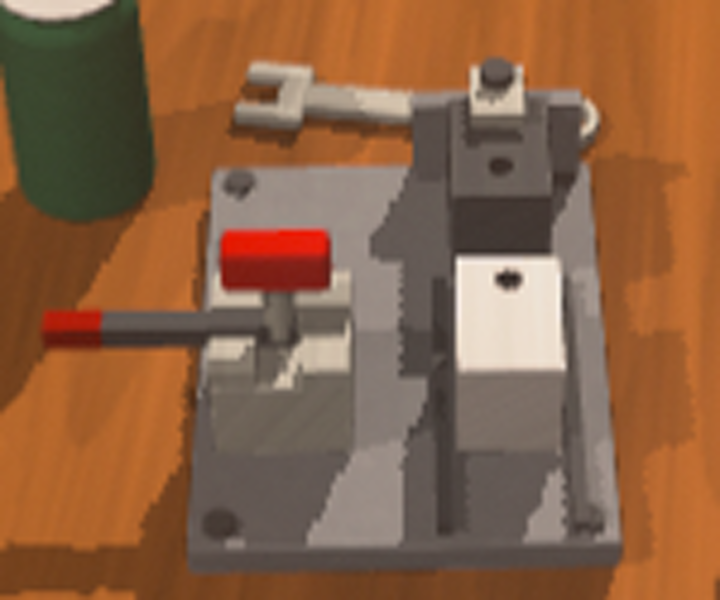

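View pics/scenec.png

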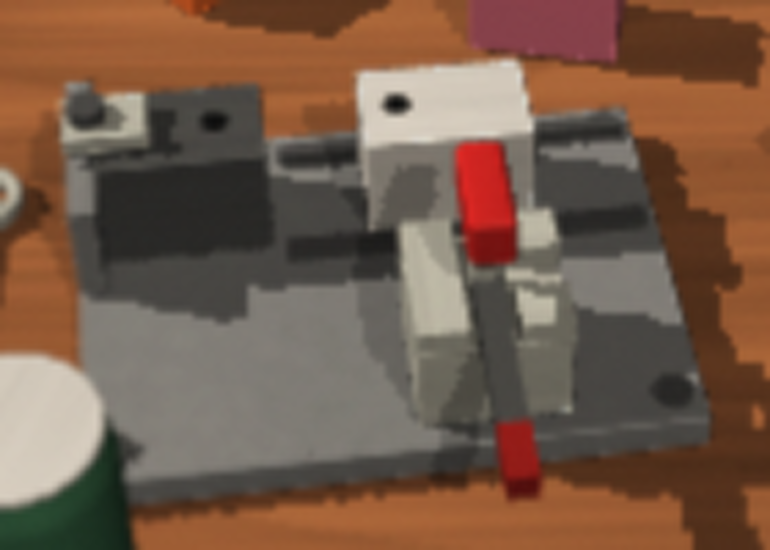

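Both crops show the fixture. The aluminium half is in the channel (side crop top face (457,257)–(565,370)) with a gap to the steel half. The finger is parked towards the can side. Next I fit the pose from hand-picked corners.

```bash
cat > h.py <<'E'
import numpy as np,cv2
from station import optics
def proj(f,P):
    T=np.linalg.inv(f['cam_to_world']);P=np.atleast_2d(P)@T[:3,:3].T+T[:3,3]
    return cv2.projectPoints((P*[1,-1,-1]).reshape(-1,1,3),np.zeros(3),np.zeros(3),f['mtx'],np.array(f['dist'],float))[0][:,0]
def rz(a): return np.array([[np.cos(a),-np.sin(a),0],[np.sin(a),np.cos(a),0],[0,0,1]])
def fixw(q,P): return np.atleast_2d(P)/1000@rz(q[2]).T+[q[0],q[1],0]
E
cat > fit.py <<'E'
from h import *
from scipy.optimize import least_squares
F={n:optics.grab_frame(n) for n in('side','scene')}
off={'side':(185,145,4.8),'scene':(190,180,5.5)}
# kind: f fixture, b block, k knob
D=[('side','f',(75,105,15),190,548),('side','f',(-85,105,15),621,545),('side','f',(75,-105,15),213,168),
('side','f',(-25,-35,60),450,196),('side','f',(-65,-35,60),550,196),('side','f',(-25,-35,15),452,250),('side','f',(-65,-35,15),550,250),
('side','f',(66,58.5,15),215,450),('side','f',(14,58.5,15),352,450),
('side','b',(20,-30,60),457,257),('side','b',(-20,-30,60),558,256),('side','b',(-20,30,60),565,370),('side','b',(20,30,60),457,370),
('scene','f',(-85,105,15),625,108),('scene','f',(75,105,15),708,417),('scene','f',(-65,-35,60),260,85),('scene','f',(-25,-35,60),268,162),
('scene','f',(66,6.5,60),413,340),('scene','f',(14,6.5,60),400,222),('scene','f',(14,58.5,60),553,210),
('scene','b',(-20,-30,60),358,73),('scene','b',(-20,30,60),520,60),('scene','b',(20,30,60),532,130),('scene','b',(20,-30,60),367,148),
('scene','k',(-20,-8,101),457,145),('scene','k',(-20,8,101),503,142),('scene','k',(20,8,101),515,225),('scene','k',(20,-8,101),468,235),
('side','k',(20,-8,101),223,231),('side','k',(-20,-8,101),328,231),('side','k',(-20,8,81),330,290),('side','k',(20,8,81),222,290)]
def res(q):
    r=[]
    for c,k,P,u,v in D:
        P=np.array(P,float)
        if k=='b': P=rz(q[5])@P+[q[3]*1000,q[4]*1000,0]
        if k=='k': P=rz(q[6])@P+[40,32.5,0]
        o=off[c]; r.append(proj(F[c],fixw(q,P))[0]-[o[0]+u/o[2],o[1]+v/o[2]])
    return np.array(r)
s=least_squares(lambda q:res(q).ravel(),[.5,0,0,-.045,.03,0,0],loss='soft_l1');q=s.x
print('fix',q[:3].round(4),'block',q[3:6].round(4),'turn',q[6].round(3))
for d,r in zip(D,res(q)): print(*d[:3],r.round(1))
for n,P in dict(block=(q[3]*1e3,q[4]*1e3,37.5),knob=(40,32.5,91),can=(0,0,0)).items(): print(n,fixw(q,P).round(4))
E
python3 fit.py
```

```text
fix [0.5765 0.0101 0.1133] block [-0.0458  0.0303 -0.0088] turn -0.036
side f (75, 105, 15) [-1.8 -0.8]
side f (-85, 105, 15) [-0.5 -1.3]
side f (75, -105, 15) [-0.5 -1.4]
side f (-25, -35, 60) [-0.3 -1. ]
side f (-65, -35, 60) [ 0.1 -1.2]
side f (-25, -35, 15) [-0.7  4.9]
side f (-65, -35, 15) [-0.5  4.6]
side f (66, 58.5, 15) [-0.6 -0.2]
side f (14, 58.5, 15) [-0.5 -0.5]
side b (20, -30, 60) [-0.9 -0.8]
side b (-20, -30, 60) [-0.2 -0.7]
side b (-20, 30, 60) [-0.4 -0.7]
side b (20, 30, 60) [-0.7 -0.6]
scene f (-85, 105, 15) [ 0.3 -1.7]
scene f (75, 105, 15) [ 1. -1.]
scene f (-65, -35, 60) [ 0.2 -1.9]
scene f (-25, -35, 60) [ 0.  -2.3]
scene f (66, 6.5, 60) [ 0.6 -1.9]
scene f (14, 6.5, 60) [-0.2 -1. ]
scene f (14, 58.5, 60) [-0.3 -1.3]
scene b (-20, -30, 60) [ 0.1 -1.6]
scene b (-20, 30, 60) [ 0.5 -1.5]
scene b (20, 30, 60) [ 1.2 -1. ]
scene b (20, -30, 60) [ 0.3 -1.7]
scene k (-20, -8, 101) [-0.2 -2.2]
scene k (-20, 8, 101) [ 0.4 -2.2]
scene k (20, 8, 101) [ 0.7 -1.6]
scene k (20, -8, 101) [-0.1 -2.8]
side k (20, -8, 101) [-1.1 -2.3]
side k (-20, -8, 101) [-0.1 -2. ]
side k (-20, 8, 81) [-0.6  0.3]
side k (20, 8, 81) [-0.9  0. ]
block [[0.5276 0.0351 0.0375]]
knob [[0.6125 0.047  0.091 ]]
can [[0.5765 0.0101 0.    ]]
```

```bash
python3 -m creep '[[[0.02,-0.04,0],-0.08,1],[[0.045,-0.088,0],-0.18,1],[[0.072,-0.14,0],-0.29,1],[[0.1,-0.195,0],-0.4,1],[[0.13,-0.25,0],-0.52,0.6],[[0.16,-0.31,0],-0.64,0.3],[[0.19,-0.37,0],-0.76,0],[[0.22,-0.425,0],-0.87,0],[[0.245,-0.475,0],-0.98,0],[[0.262,-0.51,0],-1.05,0],[[0.27,-0.525,0],-1.075,0],[[0.27,-0.525,0],-1.075,0]]' 60
python3 - <<'E'
from h import *
from station import state
s=state();print(np.round(s['ee_pos'],4),np.round(s['tcp_rot'],3).tolist(),np.round(s['joint_positions'],1))
f=optics.grab_frame('wrist');print(f['cam_to_world'].round(3).tolist(),f['mtx'][0],f['dist'])
np.savez('w1.npz',**f)
cv2.imwrite('pics/w1.png',f['img'][...,::-1])
E
```

```text
time_s: 1.7
ee_pos: [0.5234, 0.1005, 0.4046]
tcp_rot: [[-0.11, 0.994, -0.0], [0.994, 0.11, 0.0], [0.0, -0.0, -1.0]]
wrist_force: [-0.4, 0.3, 0.3]
opening: -0.0001
gripper_force: 0.0
[0.5234 0.1005 0.4046] [[-0.11, 0.994, -0.0], [0.994, 0.11, 0.0], [0.0, -0.0, -1.0]] [-33.9  13.9  22.2 108.2  -6.1  59.1  -2.8]
[[0.994, -0.105, -0.031, 0.515], [0.11, 0.95, 0.294, 0.176], [-0.001, -0.295, 0.955, 0.374], [0.0, 0.0, 0.0, 1.0]] [317.80404643   0.         279.04646024] [-0.03895186  0.          0.          0.          0.        ]
```

View pics/w1.png

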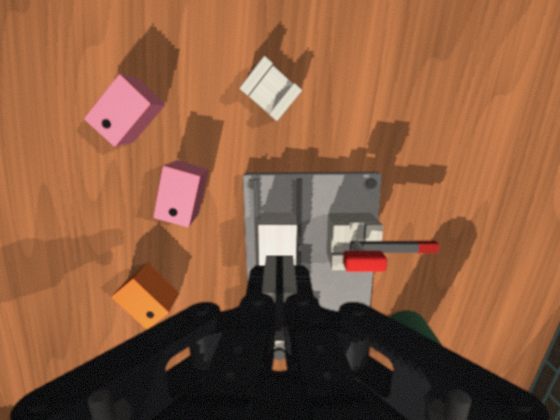

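The wrist view shows the plate's +y corners at (245,175) and (380,174), the block top's near edge at (259..296,226), the knob at (344..386,250..270) and the finger tip at (438,248). I'll use one enlarged crop to refine the fit.

```bash
python3 - <<'E'
import cv2
a=cv2.imread('pics/w1.png')[165:280,235:395];cv2.imwrite('pics/w1c.png',cv2.resize(a,None,fx=5,fy=5,interpolation=2))
E
```

```text
(no output)
```

View pics/w1c.png

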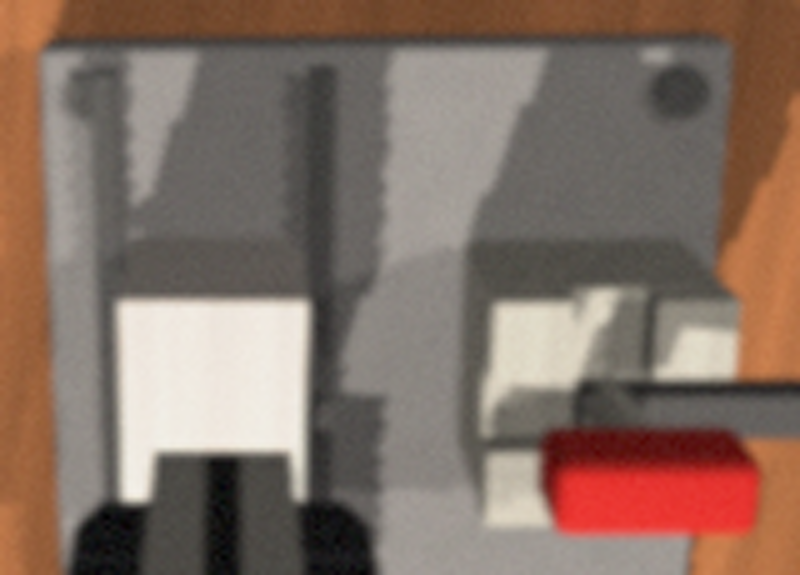

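```bash
python3 - <<'E'
import re
t=open('fit.py').read()
t=t.replace("off={","F['wrist']=dict(np.load('w1.npz'))\noff={'wrist':(235,165,5),")
t=t.replace("('side','f',(-25,-35,15),452,250),('side','f',(-65,-35,15),550,250),","")
t=t.replace("222,290)]","""222,290),
('wrist','f',(-85,105,15),43,48),('wrist','f',(75,105,15),733,46),('wrist','b',(-20,30,60),116,297),('wrist','b',(20,30,60),310,297),
('wrist','f',(14,58.5,60),490,298),('wrist','f',(66,58.5,60),738,296),('wrist','f',(14,6.5,60),486,527),
('wrist','k',(-20,8,101),553,467),('wrist','k',(20,8,101),757,465),('wrist','k',(20,-8,101),755,532),('wrist','k',(-20,-8,101),563,534)]
ci={'side':7,'scene':10,'wrist':13}""")
t=t.replace("fixw(q,P))[0]-","fixw(q,P)+q[ci[c]:ci[c]+3])[0]-")
i=t.index('s=least')
t=t[:i]+"""s=least_squares(lambda q:np.r_[res(q).ravel()/.5,q[7:]/.002],np.r_[.577,.01,.11,-.045,.03,0,0,np.zeros(9)],loss='soft_l1');q=s.x
print('fix',q[:3].round(4),'block',q[3:6].round(4),'turn',q[6].round(3),'off',q[7:].round(4))
r=res(q);print('max',abs(r).max(0));[print(*d[:3],e.round(1)) for d,e in zip(D,r) if abs(e).max()>.8]
for n,P in dict(block=(q[3]*1e3,q[4]*1e3,37.5),knob=(40,32.5,91),push0=(-45,90,0),push1=(-45,36,0)).items(): print(n,fixw(q,P).round(4))
"""
open('fit.py','w').write(t)
E
python3 fit.py
```

```text
fix [0.5767 0.0094 0.1158] block [-0.046   0.0299 -0.0113] turn -0.007 off [-0.0009 -0.0004 -0.0034  0.0002  0.0004 -0.0041  0.0007  0.     -0.0036]
max [2.55849773 1.28612682]
side f (75, 105, 15) [-1.   0.1]
scene k (20, 8, 101) [0.9 0.1]
scene k (20, -8, 101) [ 0.1 -0.9]
side k (20, -8, 101) [-0.6 -1. ]
side k (-20, -8, 101) [ 0.4 -1.2]
side k (-20, 8, 81) [0.2 1.1]
side k (20, 8, 81) [-0.1  1.3]
wrist f (14, 6.5, 60) [-0.7 -1. ]
wrist k (-20, 8, 101) [ 0.5 -1.1]
wrist k (20, 8, 101) [ 1.3 -0.8]
wrist k (-20, -8, 101) [-2.6  0.5]
block [[0.5276 0.0337 0.0375]]
knob [[0.6127 0.0463 0.091 ]]
push0 [[0.5216 0.0936 0.    ]]
push1 [[0.5279 0.04   0.    ]]
```

```bash
python3 -m creep '[[[-0.001,-0.004,-0.03],0.005,0],[[-0.001,-0.006,-0.07],0.005,0],[[-0.001,-0.006,-0.11],0.005,0],[[-0.001,-0.006,-0.145],0.005,0],[[-0.001,-0.006,-0.175],0.005,0],[[-0.001,-0.006,-0.195],0.005,0],[[-0.001,-0.006,-0.203],0.005,0],[[-0.001,-0.006,-0.203],0.005,0],[[-0.001,-0.006,-0.203],0.005,0]]'
```

```text
time_s: 2.98
ee_pos: [0.5227, 0.0951, 0.2026]
tcp_rot: [[-0.116, 0.993, 0.002], [0.993, 0.116, 0.001], [0.001, 0.002, -1.0]]
wrist_force: [0.2, 0.0, 0.2]
opening: 0.0001
gripper_force: 0.0
```

```bash
python3 -m creep '[[[0.0006,-0.005,0],0,0],[[0.0014,-0.012,0],0,0],[[0.002,-0.018,0],0,0],[[0.0028,-0.024,0],0,0],[[0.0035,-0.030,0],0,0],[[0.0042,-0.036,0],0,0],[[0.0047,-0.041,0],0,0],[[0.0052,-0.045,0],0,0],[[0.0056,-0.048,0],0,0],[[0.0056,-0.048,0],0,0]]'
```

```text
time_s: 4.22
ee_pos: [0.5279, 0.0461, 0.2016]
tcp_rot: [[-0.115, 0.993, 0.0], [0.993, 0.115, -0.001], [-0.001, -0.0, -1.0]]
wrist_force: [0.4, 0.7, 0.1]
opening: -0.0002
gripper_force: 0.3
```

```bash
python3 -m creep '[[[0.0002,-0.002,0],0,0],[[0.0005,-0.004,0],0,0],[[0.0006,-0.005,0],0,0],[[0.0006,-0.005,0],0,0]]'; python3 -m creep '[[[0.0001,-0.001,0],0,0],[[0.0002,-0.002,0],0,0],[[0.0002,-0.002,0],0,0]]'
```

```text
time_s: 4.72
ee_pos: [0.5285, 0.0413, 0.2016]
tcp_rot: [[-0.115, 0.993, -0.0], [0.993, 0.115, -0.0], [-0.0, -0.0, -1.0]]
wrist_force: [-0.7, 0.3, -0.3]
opening: -0.0002
gripper_force: 0.3
time_s: 5.1
ee_pos: [0.5285, 0.0406, 0.2016]
tcp_rot: [[-0.117, 0.993, -0.001], [0.993, 0.117, 0.001], [0.001, -0.001, -1.0]]
wrist_force: [-1.1, 5.6, 0.8]
opening: -0.0
gripper_force: 2.6
```

```bash
python3 -m creep '[[[0.0002,-0.002,0],0,0],[[0.0002,-0.002,0],0,0],[[0.0002,-0.002,0],0,0]]'
```

```text
time_s: 5.48
ee_pos: [0.5286, 0.0402, 0.2017]
tcp_rot: [[-0.118, 0.993, -0.001], [0.993, 0.118, 0.003], [0.003, -0.001, -1.0]]
wrist_force: [-2.4, 8.2, 0.7]
opening: 0.0002
gripper_force: 4.6
```

```bash
python3 -m creep '[[[-0.0005,0.007,0],0,0],[[-0.0015,0.015,0.01],0,0],[[-0.0015,0.015,0.05],0,0],[[-0.0015,0.015,0.1],-0.17,0.3],[[0.01,0.015,0.14],-0.34,0.6],[[0.03,0.015,0.165],-0.52,1],[[0.05,0.012,0.165],-0.7,1],[[0.07,0.01,0.165],-0.88,1],[[0.08,0.009,0.165],-1.06,1],[[0.084,0.009,0.165],-1.24,1],[[0.084,0.009,0.165],-1.42,1],[[0.084,0.009,0.165],-1.575,1]]'
python3 - <<'E'
from h import *
from station import state
s=state();print(np.round(s['ee_pos'],4),np.round(s['tcp_rot'],3).tolist(),np.round(s['joint_positions'],1))
f=optics.grab_frame('wrist');np.savez('w2.npz',**f)
g=optics.grab_frame('side')
q=[.5767,.0094,.1158]
a=g['img'][145:270,185:335].copy();k=4
im=cv2.resize(a,None,fx=k,fy=k,interpolation=2)[...,::-1]
b=cv2.resize(f['img'],(760,570))[...,::-1]
cv2.imwrite('pics/s2.png',im);cv2.imwrite('pics/w2.png',b)
E
```

```text
time_s: 6.98
ee_pos: [0.6129, 0.0462, 0.3674]
tcp_rot: [[0.994, 0.106, 0.001], [0.106, -0.994, -0.001], [0.001, 0.001, -1.0]]
wrist_force: [0.6, -0.9, -0.4]
opening: 0.0855
gripper_force: 0.0
[0.6129 0.0462 0.3674] [[0.994, 0.106, 0.001], [0.106, -0.994, -0.001], [0.001, 0.001, -1.0]] [-39.7  28.   43.9 100.8 -22.   60.1 -71.9]
```

View pics/w2.png

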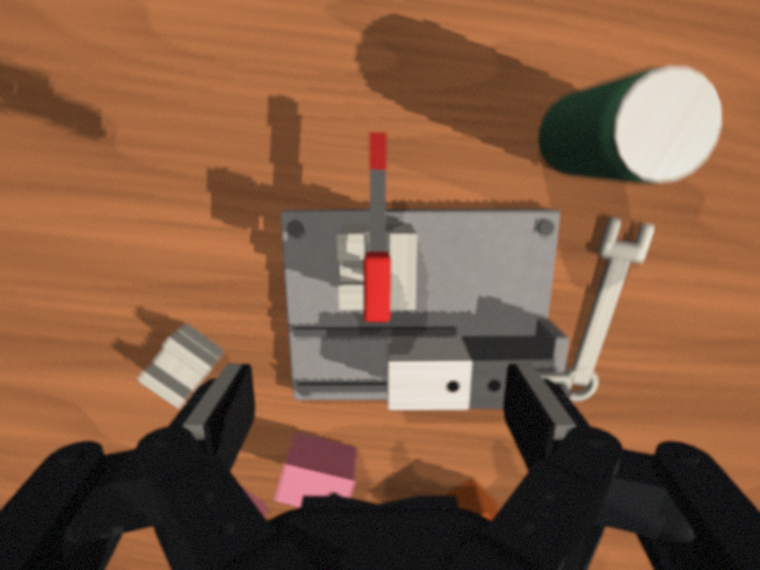

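View pics/s2.png

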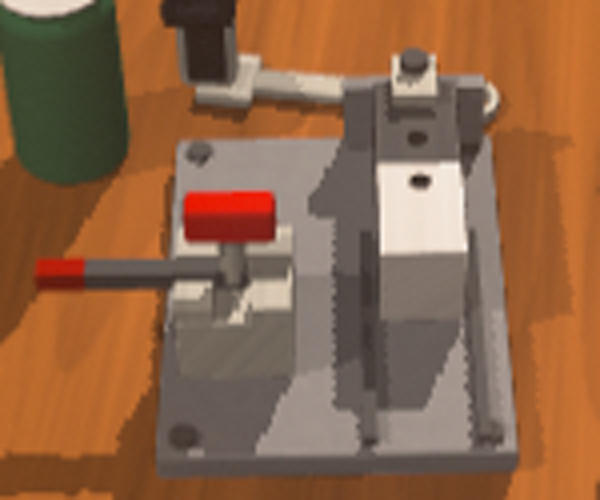

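Flush: in the side crop the aluminium top now meets the steel at (380..465,162). The knob bar is centred at about (378,289) in the enlarged wrist view. I'll check its position before gripping.

```bash
python3 - <<'E'
from h import *
f=dict(np.load('w2.npz'))
def back(uv,z):
    p=cv2.undistortPoints(np.array([[uv]],float),f['mtx'],f['dist'])[0,0];T=f['cam_to_world'];d=T[:3,:3]@[p[0],-p[1],-1]
    return T[:3,3]+d*(z-T[2,3])/d[2]
im=f['img'].astype(int);m=((im[...,0]>190)&(im[...,1]<60)&(im[...,2]<60)).astype(np.uint8)
n,l,st,c=cv2.connectedComponentsWithStats(m)
for i in range(1,n):
    if st[i,4]>150:
        r=cv2.minAreaRect(np.argwhere(l==i)[:,::-1].astype(np.float32));print(st[i],c[i],r)
        for z in (.097,.101): print(back(r[0],z).round(4))
        b=cv2.boxPoints(r);print(np.round([back(p,.101)[:2] for p in b],4).tolist())
E
```

```text
[270 191  17  46 734] [277.60490463 213.53405995] ((277.9999694824219, 213.49998474121094), (15.999998092651367, 44.99999237060547), 0.0)
[0.6122 0.0468 0.097 ]
[0.6134 0.0469 0.101 ]
[[0.5941, 0.0513], [0.6307, 0.0548], [0.6319, 0.0427], [0.5954, 0.0386]]
```

```bash
python3 -m creep '[[[0,0,-0.02],0,1],[[0,0.0005,-0.05],0,1],[[0,0.0005,-0.08],0,1],[[0,0.0005,-0.105],0,1],[[0,0.0005,-0.118],0,1],[[0,0.0005,-0.118],0,1],[[0,0.0005,-0.118],0,0.4],[[0,0.0005,-0.118],0,0],[[0,0.0005,-0.118],0,0],[[0,0.0005,-0.118],0,0],[[0,0.0005,-0.118],0,0],[[0,0.0005,-0.118],0,0]]' 80
```

```text
time_s: 8.57
ee_pos: [0.6131, 0.0473, 0.2493]
tcp_rot: [[0.994, 0.112, 0.001], [0.112, -0.994, 0.001], [0.001, -0.0, -1.0]]
wrist_force: [-0.6, -0.2, 5.9]
opening: 0.0143
gripper_force: 78.3
```

```bash
python3 -m creep '[[[0,0,0.003],0,0],[[0,0,0.007],0,0],[[0,0,0.011],0,0],[[0,0,0.015],0,0],[[0,0,0.015],0,0],[[0,0,0.015],0,0]]'
```

```text
time_s: 9.32
ee_pos: [0.6129, 0.0474, 0.2633]
tcp_rot: [[0.994, 0.112, 0.0], [0.112, -0.994, -0.0], [0.0, 0.0, -1.0]]
wrist_force: [5.5, 0.9, -13.5]
opening: 0.0145
gripper_force: 78.1
```

```bash
python3 -m creep '[[[0,0,0],0.12,0],[[0,0,0],0.26,0],[[0,0,0],0.4,0],[[0,0,0],0.55,0],[[0,0,0],0.7,0],[[0,0,0],0.85,0],[[0,0,0],1.0,0],[[0,0,0],1.15,0],[[0,0,0],1.3,0],[[0,0,0],1.44,0],[[0,0,0],1.57,0],[[0,0,0],1.57,0]]'; python3 -m creep '[[[0,0,0],0,0],[[0,0,0],0,0]]'
```

```text
time_s: 10.82
ee_pos: [0.613, 0.0472, 0.2631]
tcp_rot: [[-0.111, 0.994, 0.0], [0.994, 0.111, 0.0], [0.0, 0.0, -1.0]]
wrist_force: [5.9, 1.8, -13.5]
opening: 0.0145
gripper_force: 78.3
time_s: 11.08
ee_pos: [0.613, 0.0473, 0.2631]
tcp_rot: [[-0.111, 0.994, 0.0], [0.994, 0.111, -0.0], [-0.0, 0.0, -1.0]]
wrist_force: [5.6, 2.4, -13.8]
opening: 0.0143
gripper_force: 78.3
```

```bash
python3 -m creep '[[[0.001,0.0003,-0.004],0,0],[[0.001,0.0003,-0.008],0,0],[[0.001,0.0003,-0.012],0,0],[[0.001,0.0003,-0.014],0,0],[[0.001,0.0003,-0.014],0,0]]'
```

```text
time_s: 11.7
ee_pos: [0.6135, 0.0473, 0.2497]
tcp_rot: [[-0.111, 0.994, -0.002], [0.994, 0.111, -0.0], [0.0, -0.002, -1.0]]
wrist_force: [0.1, 1.2, -9.0]
opening: 0.0145
gripper_force: 79.1
```

```bash
python3 -m creep '[[[0,0,0],0,0.5],[[0,0,0],0,1],[[0,0,0],0,1],[[0,0,0],0,1],[[0,0,0],0,1],[[0,0,0],0,1],[[0,0,0],0,1],[[0,0,0],0,1]]'
python3 - <<'E'
from h import *
g=optics.grab_frame('side');w=optics.grab_frame('wrist')
im=np.hstack([cv2.resize(g['img'][145:270,185:335],(480,400)),cv2.resize(w['img'][60:420,130:420],(320,400))])
cv2.imwrite('pics/mid.png',im[...,::-1])
E
```

```text
time_s: 12.7
ee_pos: [0.6139, 0.0475, 0.2497]
tcp_rot: [[-0.111, 0.994, -0.0], [0.994, 0.111, 0.0], [0.0, -0.0, -1.0]]
wrist_force: [0.8, -1.0, -0.0]
opening: 0.0854
gripper_force: 0.0
```

View pics/mid.png

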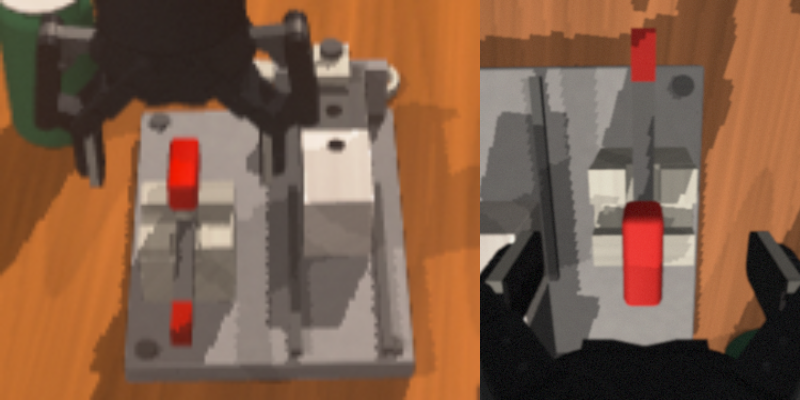

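The finger lies in the middle notch, pointing to +y (side crop tip at (181,323)), and the fingers are clear of the knob. Now I take it afresh.

```bash
python3 -m creep '[[[0,0,0],0,0.4],[[0,0,0],0,0],[[0,0,0],0,0],[[0,0,0],0,0],[[0,0,0],0,0],[[0,0,0],0,0],[[0,0,0.003],0,0],[[0,0,0.007],0,0],[[0,0,0.011],0,0],[[0,0,0.015],0,0],[[0,0,0.015],0,0],[[0,0,0.015],0,0]]' 80
```

```text
time_s: 14.3
ee_pos: [0.6136, 0.0474, 0.2642]
tcp_rot: [[-0.111, 0.994, -0.001], [0.994, 0.111, -0.0], [-0.0, -0.001, -1.0]]
wrist_force: [0.0, -0.9, -12.5]
opening: 0.0144
gripper_force: 78.1
```

```bash
python3 -m creep '[[[0,0,0.0015],0,0],[[0,0,0.0015],0,0]]'; python3 -m creep '[[[0,0,0],0.12,0],[[0,0,0],0.26,0],[[0,0,0],0.4,0],[[0,0,0],0.55,0],[[0,0,0],0.7,0],[[0,0,0],0.85,0],[[0,0,0],1.0,0],[[0,0,0],1.15,0],[[0,0,0],1.3,0],[[0,0,0],1.44,0],[[0,0,0],1.57,0],[[0,0,0],1.57,0]]'; python3 -m creep '[[[0,0,0],1.57,0],[[0,0,0],1.57,0]]' | head -0; python3 -c "
from station import state
s=state();print(s['ee_pos'],s['tcp_rot'],s['wrist_force'])"
```

```text
time_s: 14.55
ee_pos: [0.6136, 0.0474, 0.266]
tcp_rot: [[-0.111, 0.994, -0.001], [0.994, 0.111, -0.0], [0.0, -0.001, -1.0]]
wrist_force: [-0.6, -1.6, -14.2]
opening: 0.0146
gripper_force: 78.1
time_s: 16.05
ee_pos: [0.6135, 0.0474, 0.2658]
tcp_rot: [[-0.994, -0.108, -0.002], [-0.108, 0.994, 0.001], [0.002, 0.001, -1.0]]
wrist_force: [0.0, 1.5, -13.4]
opening: 0.0146
gripper_force: 78.2
[0.61360555 0.04686649 0.26585462] [[-0.88869344 -0.45849493 -0.00252578]
 [-0.45850063  0.8886904   0.00255921]
 [ 0.00107125  0.00343242 -0.99999354]] [ -1.8540082    1.9869288  -13.99806258]Exception ignored on flushing sys.stdout:
BrokenPipeError: [Errno 32] Broken pipe
```

My extra settling call repeated the 1.57 turn, so the tool over-rotated by about 21°. I'll measure where the stop finger really is before going on.

```bash
cat > tip.py <<'E'
from h import *
from station import state
s=state();R=s['tcp_rot'];print('tool yaw-fix',np.degrees(np.arctan2(R[1][1],R[0][1]))-6.63,'torque',np.round(s['torque'],2),'z',s['ee_pos'][2])
q=[.5767,.0094,.1158]
for n in('side','scene'):
    f=optics.grab_frame(n);im=f['img'].astype(int)
    m=((im[...,0]>90)&(im[...,1]<.3*im[...,0])&(im[...,2]<.3*im[...,0])).astype(np.uint8)
    m[:140]=0;k,l,st,c=cv2.connectedComponentsWithStats(m)
    print(n,[(st[i].tolist(),c[i].round(1).tolist()) for i in range(1,k) if st[i,4]>8])
    for t in (2.9,3.0,3.14,3.26,3.4):
        P=[proj(f,fixw(q,[40+81*np.cos(t),32.5+81*np.sin(t),z]))[0].round(1).tolist() for z in (57,70)];print(t,P)
E
python3 tip.py
```

```text
tool yaw-fix 110.66020465500564 torque [ 0.56  0.22 -3.4 ] z 0.26585461817147127
side [([230, 187, 7, 13, 71], [233.3, 193.3]), ([251, 192, 2, 5, 10], [251.5, 194.0]), ([280, 197, 12, 5, 44], [285.2, 198.9])]
2.9 [[286.9, 218.8], [286.9, 213.7]]
3.0 [[287.6, 215.6], [287.7, 210.5]]
3.14 [[287.9, 211.1], [287.9, 206.0]]
3.26 [[287.4, 207.3], [287.5, 202.1]]
3.4 [[286.0, 203.0], [286.1, 197.9]]
scene [([277, 199, 9, 23, 135], [280.3, 211.7])]
2.9 [[282.3, 199.7], [282.3, 194.7]]
3.0 [[278.1, 199.6], [278.2, 194.6]]
3.14 [[272.4, 199.8], [272.3, 194.8]]
3.26 [[267.5, 200.4], [267.4, 195.4]]
3.4 [[261.9, 201.7], [261.8, 196.6]]
```

```bash
python3 -m creep '[[[0,0,0],-0.1,0],[[0,0,0],-0.1,0]]' >/dev/null; python3 tip.py | grep -v '^[0-9]'; python3 -m creep '[[[0,0,0],-0.1,0],[[0,0,0],-0.1,0]]' >/dev/null; python3 tip.py| grep -v '^[0-9]'
```

```text
tool yaw-fix 105.10661490801603 torque [ 0.63  0.4  -2.16] z 0.2658960611795869
side [([230, 188, 7, 12, 62], [232.9, 193.2]), ([250, 193, 3, 4, 12], [251.0, 194.5]), ([280, 197, 12, 6, 45], [285.4, 199.6])]
scene [([276, 199, 10, 22, 143], [279.9, 211.2])]
tool yaw-fix 99.96643635408526 torque [ 0.45  0.57 -0.87] z 0.2659736067242297
side [([250, 187, 3, 11, 18], [251.3, 193.1]), ([230, 188, 6, 12, 54], [232.7, 193.4]), ([280, 198, 12, 5, 45], [285.6, 200.2])]
scene [([276, 199, 9, 22, 150], [279.5, 211.0])]
```

The torque falls linearly and reaches zero near the knob's stop angle, so the over-turn was elastic and the grip did not slip. Turning back to 90°.

```bash
python3 -m creep '[[[0,0,0],-0.09,0],[[0,0,0],-0.173,0],[[0,0,0],-0.173,0]]' >/dev/null; python3 tip.py
```

```text
tool yaw-fix 90.14159405391788 torque [0.3  0.69 0.01] z 0.26598932426150684
side [([248, 186, 5, 12, 53], [250.2, 191.6]), ([230, 190, 5, 9, 24], [231.9, 194.7]), ([281, 203, 12, 4, 45], [286.1, 204.5])]
2.9 [[286.9, 218.8], [286.9, 213.7]]
3.0 [[287.6, 215.6], [287.7, 210.5]]
3.14 [[287.9, 211.1], [287.9, 206.0]]
3.26 [[287.4, 207.3], [287.5, 202.1]]
3.4 [[286.0, 203.0], [286.1, 197.9]]
scene [([274, 199, 10, 22, 167], [278.5, 210.3])]
2.9 [[282.3, 199.7], [282.3, 194.7]]
3.0 [[278.1, 199.6], [278.2, 194.6]]
3.14 [[272.4, 199.8], [272.3, 194.8]]
3.26 [[267.5, 200.4], [267.4, 195.4]]
3.4 [[261.9, 201.7], [261.8, 196.6]]
```

```bash
python3 -m creep '[[[0,0,-0.004],0,0],[[0,0,-0.008],0,0],[[0,0,-0.012],0,0],[[0,0,-0.0155],0,0],[[0,0,-0.0155],0,0],[[0,0,-0.0155],0,0]]'; python3 tip.py | grep -v '^[0-9]'
```

```text
time_s: 18.32
ee_pos: [0.6137, 0.0475, 0.2509]
tcp_rot: [[-0.994, -0.113, -0.001], [-0.113, 0.994, -0.0], [0.001, -0.0, -1.0]]
wrist_force: [-7.2, 1.5, -8.6]
opening: 0.0144
gripper_force: 78.9
tool yaw-fix 89.85600631889123 torque [ 0.39  1.43 -0.03] z 0.2509405977630868
side [([248, 193, 6, 12, 51], [250.5, 197.8]), ([231, 196, 4, 9, 22], [232.2, 201.1]), ([281, 209, 12, 4, 47], [286.4, 210.5])]
scene [([274, 205, 10, 23, 162], [278.4, 216.7])]
```

```bash
python3 -m creep '[[[0,0,0],0,0.5],[[0,0,0],0,1],[[0,0,0],0,1],[[0,0,0],0,1],[[0,0,0],0,1],[[0,0,0.02],0,1],[[0,0,0.05],0,1],[[0,0,0.09],0,1],[[0,0,0.13],0,1],[[0,0,0.15],0,1],[[0,0,0.15],0,1],[[0,0,0.15],0,1]]'; python3 tip.py | grep -v '^[0-9]'
python3 - <<'E'
from h import *
g=optics.grab_frame('side');w=optics.grab_frame('wrist')
im=np.hstack([cv2.resize(g['img'][145:270,185:335],(400,333)),cv2.resize(w['img'],(400,300))[:0].reshape(0,400,3) if 0 else np.vstack([cv2.resize(w['img'],(400,300)),np.zeros((33,400,3),np.uint8)])])
cv2.imwrite('pics/end.png',im[...,::-1])
E
```

```text
time_s: 19.92
ee_pos: [0.6136, 0.0474, 0.3995]
tcp_rot: [[-0.994, -0.112, -0.002], [-0.112, 0.994, -0.0], [0.002, -0.0, -1.0]]
wrist_force: [-1.0, -0.6, 0.0]
opening: 0.0853
gripper_force: 0.0
tool yaw-fix 89.8046468173869 torque [ 0.02 -0.02  0.01] z 0.39945233160613314
side [([231, 193, 23, 12, 264], [241.7, 198.5]), ([281, 209, 12, 5, 49], [286.5, 210.6])]
scene [([270, 197, 6, 7, 37], [272.3, 200.1]), ([273, 206, 11, 22, 191], [277.7, 216.3])]
```

View pics/end.png

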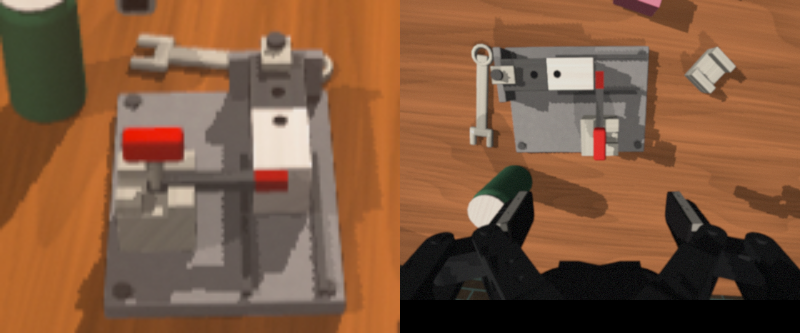

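The finger is down across the channel, right behind the flush block (side crop tip at (270,180)). The bystanders have not moved and the robot is clear.

```bash
python3 -c "
from station import order
print(order.job_done())"
```

```text
the job is handed in; nothing more can be done
None
```

The job is handed in, though no verdict came back: the loose half is flush against the steel half, the stop finger is down in the locked notch behind it, and the robot is clear. On the second turn I over-rotated by about 21° against the end stop and turned it back, without the grip slipping; the wrench, V-block and can look unmoved in the pictures.

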